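Stand the slumped counter plaque in its rack

TASK

The large blank plaque has slumped out of the front slot of the plaque rack and leans on the carton in front. Tip it up so that it stands on edge, fully down in the front slot, and slide it along the slot until it is up against the rack's tall end plate. Leave the two small plaques standing where they are and do not knock over or shove the glue stick or the stamp.

Things in the scene. Friction and masses are not known exactly. Their poses are not given: they have to be found in the camera images.
- rack: Fixed plywood rack, 140 deep (its x) x 290 long (its y); three grooves along y, each 14 wide, floor 8 above the table, centred at x = -45 (front, empty), 0 and +45 mm. Front bar (x -70 to -52) is 34 high; the other bars (x -38 to -7, 7 to 38, 52 to 70) are 50 high. Origin: centre of its underside, on the table; front (-x) faces the robot, yaw varies.
- slot (a point): Centre of the floor of the rack's front groove, 8 mm above the table; axes as the rack's (y along the groove).
- plaque: The large blank plaque: white plate with grey faces, 180 wide (its y) x 120 high (its z) x 8 thick (its x), about 0.2 kg, loose. Origin: middle of its lower edge (mid-thickness); z runs up the plate. At the start z leans 40 degrees from vertical towards the robot, the lower edge in the mouth of the front groove, 20 mm above its floor. Standing in the groove it slides along y with a few newtons.
- edge (a point): Middle of the large plaque's upper edge (mid-thickness). At the start it is above the carton, about 119 mm above the table; the lower corner of the edge is some 35 mm above the carton's top and 9 mm short of its near face.
- lip (a point): Middle of the rear top edge of the rack's front bar, 34 mm above the table, on which the plaque's underside lies. Pushed at its upper part away from the robot, the plaque turns about this edge and slides down into the groove as it comes upright; past upright it leans back on the bar behind, up to 8 degrees.
- stop: Tall aluminium end plate of the rack, 140 (x) x 8 (y) x 90 high, fixed to one end of the rack, at either end (+y or -y, differs from run to run): it closes the grooves there. Origin: centre of its underside; axes parallel to the rack's. A large plaque touching it has its middle 94 mm from the stop's middle along y.
- cap: Low aluminium end plate at the opposite end of the rack, 140 x 8 x 34 high, fixed. Origin: centre of its underside.
- carton: Small cardboard carton in front of the rack, fixed in place, 40 (x) x 150 (y) x 79 high; its far face is 38 mm in front of the front groove's near wall. Origin: centre of its underside.
- small_a: Small plaque, 140 wide (y) x 85 high (z) x 8 thick, loose, standing in the middle groove. Origin: middle of its lower edge.
- small_b: Small plaque like the other, standing in the rear groove. Origin: middle of its lower edge.
- glue: Glue stick, upright, loose, 28 diameter x 95 high, in front of the rack near its +y end. Origin: centre of its underside.
- stamp: Wooden hand stamp, upright, loose, 36 diameter x 72 high, in front of the rack near its -y end. Origin: centre of its underside.
Mind the look-alikes: they are no part of the job. What is shaped like the plaque but red is not meant.

How it is judged:
By the outcome, as a careful person would: the job done as asked, in the order asked, and still so for the second after the job is handed in, with the robot touching nothing.
It also fails if it takes over 45 s, if anything falls off the work surface, if the arm or the gripper's body presses on something with over 40 N, if the wrist force passes 120 N, or if a joint passes its speed limit or range.

ROBOT

A 7-joint arm with a two-finger parallel gripper is mounted at the origin on the work surface. World frame = base frame: x ahead of the robot, y to its left, z up, the work surface at z = 0. Lengths are in m, angles in rad, forces in N, time in s.
With the tool pointing down it reaches from about 0.4 to 0.85 m from the base axis. Payload 10.4 kg.
Tool frame: the origin (TCP) lies at the very end of the fingers, on their centre line; the grasp point (between the pads) lies r.pinch_z behind it (r.pinch_z is the distance from the TCP to the grasp point, in m); z points along the fingers, x is the direction in which the jaws open and shut, and the axes are right-handed (so a half turn about z gives the same grasp; the last joint's range is limited). The gripper opens to 87 mm and grips with 3 to 60 N. Pads are 19 mm wide; open, the fingers measure 117 mm over their backs; the gripper's body (75 mm by 190 mm) begins 51 mm behind the grasp point.
Start: joints at [1.095, 0.332, -0.065, 1.46, 0.022, 1.35, -0.088], TCP at [0.273, -0.562, 0.223] pointing down, gripper open.
Joint ranges: [-2.6, 2.6], [-0.5, 2.12], [-1.47, 1.34], [0.16, 2.42], [-1.27, 4.41], [0.06, 2.06], [-2.6, 2.6]. Speed limits (rad/s): [2.22, 2.22, 2.79, 2.79, 3.14, 3.14, 3.14].

INTERFACE

Orientations are given as a unit quaternion [w, x, y, z].
In Python, from workcell import r gives the robot as it stands. The module is installed in compiled form; this text tells all that it offers.
- The arm moves only by the tool play_rows, never from a script. Its argument "motion" is a list of rows, each an object of numbers: "claw": the closure, from -1 (fully open) to 1 (shut); "tx", "ty", "tz": the shift along the tool's x, y, z in mm; "wx", "wy", "wz": the turn, a rotation vector about the tool's x, y, z in rad. A call has exactly 10 rows; each row is the pose to reach, as a shift and turn from the pose commanded when the call began, along the tool's axes at that moment; what a row does not reach only later rows make up. A row lasts 1/8 s, in which the tool goes at most 62.5 mm and 10.7 degrees, less where a joint would pass 70% of its speed; a pose out of reach is approached as far as the arm can. A call with a gripper value outside its range is refused whole. The fingers move at their own pace and stop on an object; the grip force is fixed at half the most. Time passes only in rows, so rows that repeat a pose let the fingers close, or fill a call up. It gives the time, the measured TCP pose, the force and the opening at its end, in the units of the state.
- r.state(): the state, without advancing time (a new reading comes with each control period).
- r.grab_frame(name): name is "side" or "top"; returns a dict with "color" (480x640x3 uint8, blue, green, red), "K" (3x3 intrinsics, pixels), "R" (3x3) and "t" (3): a world point X has camera coordinates R X + t. Camera axes: x right, y down, z forward; pixel columns grow to the right and rows downward; lengths in m; the calibration is good to about 2 mm. A picture is of the moment at which its call begins. There is no depth.
- r.job_done(): hands the job in, once; it reports no verdict.
The state is a dict: "time_s": time; "q": joint angles; "qd": joint speeds; "tau": joint torques, N m; "tool_pos": TCP position; "tcp_rot": TCP orientation; "ft_force": force on the tool from outside, world axes, zero at the start; "torque": the same for the moment, N m; "opening": finger opening in m.
Only numpy, scipy, OpenCV 4.12 (cv2) and the standard library are available. Lean on these libraries where they do the work, as an engineer would, in place of code of your own. Each camera call takes 0.05 s, during which the arm holds its last target. There are 200 camera calls.

## Working session

There is one attempt and no reset: what is moved stays moved. The work goes in short steps, Python scripts to look and compute and a tool call to move; the robot and the scene stay as the last step left them, time stands still between calls to the robot, and variables do not carry over. Pictures are saved under pics/ and viewed, about 8 in all and at most 12, crops included, and the job is handed in when it is done.

Besides the shell and the picture viewer there is one more tool, called after ">>>" by a JSON object that holds its "api" and its "payload", one argument or row to a line. play_rows: Moves the arm, as the interface text tells. Its arguments: {"type":"object","properties":{"motion":{"type":"array"}},"required":["motion"]}

```bash
mkdir -p pics
python3 - <<'E'
from workcell import r
import cv2,numpy as np
np.set_printoptions(precision=4,suppress=True)
s=r.state();print(s['time_s'],s['tool_pos'],s['tcp_rot'],s['opening'],r.pinch_z)
for n in('side','top'):
    f=r.grab_frame(n);cv2.imwrite(f'pics/{n}0.png',f['color']);print(n,f['K'],f['R'],f['t'])
    np.savez(f'{n}.npz',K=f['K'],R=f['R'],t=f['t'])
E
```

```text
0.0 [ 0.2733 -0.5617  0.2218] [-0.0004  0.8478 -0.5303 -0.0006] 0.0870714109215062 0.0187
side [[440.3579   0.     312.0723]
 [  0.     440.3579 232.2971]
 [  0.       0.       1.    ]] [[ 0.704  -0.7101  0.009 ]
 [-0.3501 -0.358  -0.8656]
 [ 0.6179  0.6062 -0.5006]] [-0.3759  0.2582  0.4805]
top [[464.815    0.     314.4459]
 [  0.     464.815  236.2692]
 [  0.       0.       1.    ]] [[-0.0183 -0.9997  0.0165]
 [-0.9932  0.0163 -0.1154]
 [ 0.1151 -0.0186 -0.9932]] [-0.035   0.5093  0.9464]
```

View pics/side0.png

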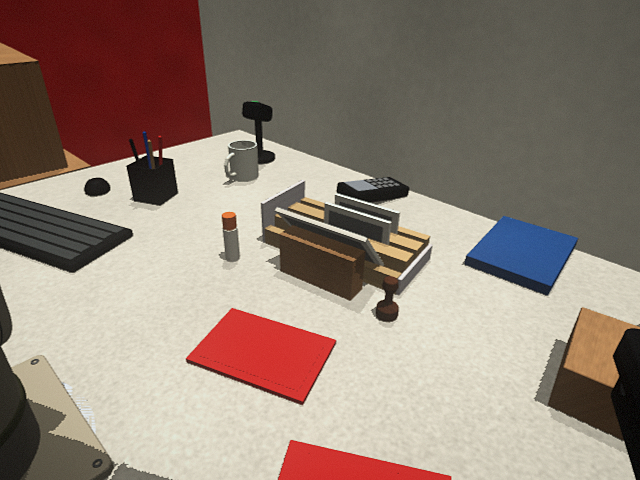

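View pics/top0.png

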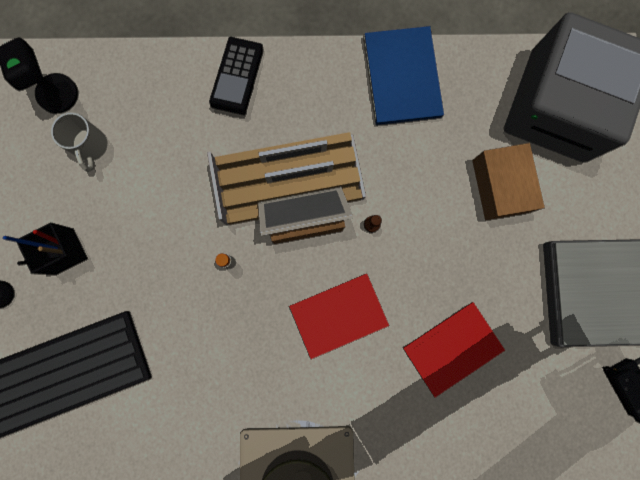

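Side view: the leaning plaque runs from (275,210) to (382,262), with the tall end plate at (283,207). Top view: the plaque is at (303,210), the tall plate at (216,188), the low cap at (359,165), the glue at (224,261) and the stamp at (373,223).
Could be taken for the plaque: red plates (338,316) and (453,349), small plaques (300,171) and (293,152), the blue book (403,75) and the grey box (595,290). By the description I choose the grey-faced, white-edged plate at (303,210) and check it in a close crop.

Run:
```python
import cv2,numpy as np
a=cv2.imread('pics/top0.png')[120:280,195:395];b=cv2.imread('pics/side0.png')[170:330,210:450]
cv2.imwrite('pics/c1.png',cv2.resize(a,None,fx=4,fy=3.75,interpolation=cv2.INTER_CUBIC)[:600]) if 0 else cv2.imwrite('pics/c1.png',cv2.resize(a,(750,600),interpolation=cv2.INTER_CUBIC))
cv2.imwrite('pics/c2.png',cv2.resize(b,(780,520),interpolation=cv2.INTER_CUBIC))
```

```text
(no output)
```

View pics/c1.png

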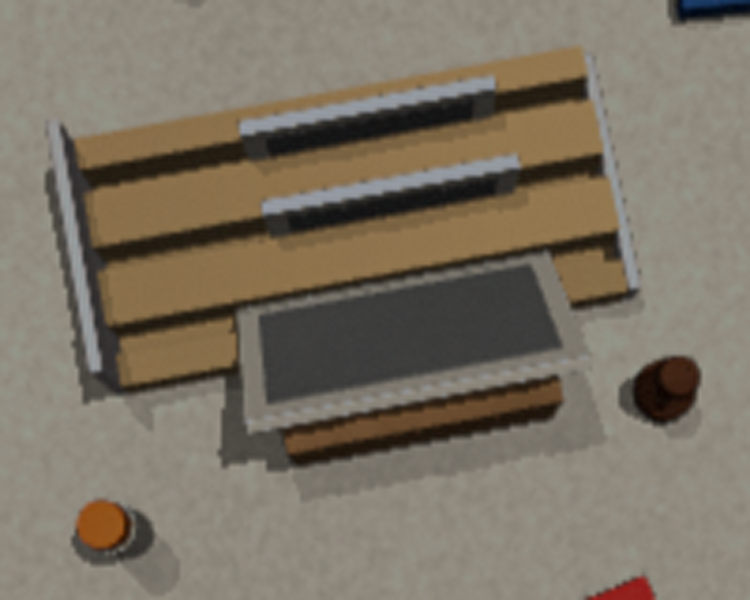

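View pics/c2.png

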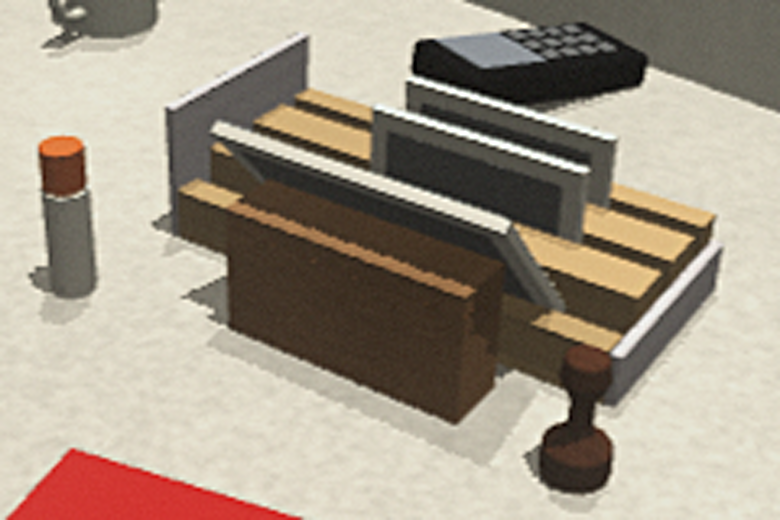

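The crops confirm the choice: a grey face with a white rim, leaning over the carton. The tall plate is at the +y (left) end, and its front top corner is at c1 (97,370) / c2 (168,108).

```bash
cat > h.py <<'E'
import numpy as np,cv2
np.set_printoptions(precision=4,suppress=True)
C={n:dict(np.load(n+'.npz')) for n in('side','top')}
P={n:c['K']@np.c_[c['R'],c['t']] for n,c in C.items()}
def tri(top,side):
    X=cv2.triangulatePoints(P['top'],P['side'],np.array(top,float),np.array(side,float));X=X[:3,0]/X[3,0]
    e=[np.linalg.norm((lambda p:p[:2]/p[2])(P[n]@np.r_[X,1])-u) for n,u in(('top',top),('side',side))]
    return X,max(e)
def ray(n,px,z):
    c=C[n];d=c['R'].T@np.linalg.inv(c['K'])@np.r_[px,1];o=-c['R'].T@c['t'];return o+d*(z-o[2])/d[2]
E
python3 - <<'E'
from h import *
o1=np.array([195,120]);o2=np.array([210,170])
for n,a,b in [('plaque L',(247,416),(215,121)),('plaque R',(583,353),(517,222)),('plaque low L',(237,312),(0,0)),
 ('plaque lowR',(552,255),(560,303)),
 ('stop front',(97,370),(168,108)),('stop rear',(55,122),(308,37)),('cap front',(635,290),(613,357)),('cap rear',(590,58),(718,245)),
 ('small_a L',(264,208),(375,108)),('small_a R',(518,160),(587,170)),('small_b L',(242,126),(407,80)),('small_b R',(493,80),(614,138)),
 ('carton L',(287,438),(230,203)),('carton R',(560,382),(474,293)),('glue',(102,525),(62,148)),('stamp',(679,378),(586,365))]:
    t=np.array(a)/3.75+o1
    if b==(0,0): continue
    print(n,*tri(t,np.array(b)/3.25+o2))
E
```

```text
plaque L [0.5084 0.0612 0.1184] 1.47774081528968
plaque R [ 0.5417 -0.1138  0.1151] 1.2174847078812905
plaque lowR [ 0.6092 -0.1031  0.0318] 1.283276619406979
stop front [0.5392 0.1424 0.0867] 0.6584023751759215
stop rear [0.6761 0.165  0.0842] 0.2534589024054083
cap front [ 0.5893 -0.1506  0.0303] 0.6413250165515709
cap rear [ 0.7256 -0.1289  0.0296] 0.5489607464728491
small_a L [0.6251 0.0537 0.0886] 0.503448034801745
small_a R [ 0.6493 -0.0827  0.0905] 0.24612186173033498
small_b L [0.6693 0.066  0.0886] 1.172739930507849
small_b R [ 0.6937 -0.07    0.0896] 0.44523136957979625
carton L [0.5019 0.0439 0.077 ] 1.2773572453132274
carton R [ 0.5309 -0.103   0.0745] 0.7025966017703511
glue [0.4577 0.138  0.0913] 0.08953976827845304
stamp [ 0.534  -0.1691  0.0636] 0.35045371761572347
```

The rack yaw is about 9.7°, its centre about (0.633, 0.007), and the stop is at +y. My plan has four steps:
1. Straddle the upper edge with the jaws along rack x.
2. Push with the front finger until the plaque is upright.
3. Close the jaws on the top edge.
4. Press down and slide +y by about 70 mm.

First I go above.

>>> {"api": "play_rows", "payload": {
  "motion": [
    {"claw": -0.38, "tx": 0, "ty": 0, "tz": -50, "wx": 0, "wy": 0, "wz": -0.15},
    {"claw": -0.38, "tx": -46, "ty": -59, "tz": -60, "wx": 0, "wy": 0, "wz": -0.3},
    {"claw": -0.38, "tx": -83, "ty": -106, "tz": -60, "wx": 0, "wy": 0, "wz": -0.45},
    {"claw": -0.38, "tx": -120, "ty": -152, "tz": -60, "wx": 0, "wy": 0, "wz": -0.6},
    {"claw": -0.38, "tx": -157, "ty": -200, "tz": -60, "wx": 0, "wy": 0, "wz": -0.75},
    {"claw": -0.38, "tx": -194, "ty": -247, "tz": -60, "wx": 0, "wy": 0, "wz": -0.9},
    {"claw": -0.38, "tx": -231, "ty": -294, "tz": -60, "wx": 0, "wy": 0, "wz": -1.05},
    {"claw": -0.38, "tx": -268, "ty": -341, "tz": -60, "wx": 0, "wy": 0, "wz": -1.2},
    {"claw": -0.38, "tx": -305, "ty": -388, "tz": -50, "wx": 0, "wy": 0, "wz": -1.286},
    {"claw": -0.38, "tx": -342, "ty": -435, "tz": -40, "wx": 0, "wy": 0, "wz": -1.286}
  ]
}}

```text
time_s: 1.35
tool_pos: [0.5154, -0.0625, 0.2623]
tcp_rot: [0.0, 0.996, 0.084, 0.0]
ft_force: [0.6, -0.4, 0.2]
opening: 0.0596
```

>>> {"api": "play_rows", "payload": {
  "motion": [
    {"claw": -0.38, "tx": 12, "ty": -18, "tz": 20, "wx": 0, "wy": 0, "wz": 0},
    {"claw": -0.38, "tx": 25, "ty": -35, "tz": 40, "wx": 0, "wy": 0, "wz": 0},
    {"claw": -0.38, "tx": 25, "ty": -35, "tz": 70, "wx": 0, "wy": 0, "wz": 0},
    {"claw": -0.38, "tx": 25, "ty": -35, "tz": 100, "wx": 0, "wy": 0, "wz": 0},
    {"claw": -0.38, "tx": 25, "ty": -35, "tz": 110, "wx": 0, "wy": 0, "wz": 0},
    {"claw": -0.38, "tx": 25, "ty": -35, "tz": 115, "wx": 0, "wy": 0, "wz": 0},
    {"claw": -0.38, "tx": 25, "ty": -35, "tz": 115, "wx": 0, "wy": 0, "wz": 0},
    {"claw": -0.38, "tx": 25, "ty": -35, "tz": 115, "wx": 0, "wy": 0, "wz": 0},
    {"claw": -0.38, "tx": 25, "ty": -35, "tz": 115, "wx": 0, "wy": 0, "wz": 0},
    {"claw": -0.38, "tx": 25, "ty": -35, "tz": 115, "wx": 0, "wy": 0, "wz": 0}
  ]
}}

```text
time_s: 2.6
tool_pos: [0.5339, -0.0255, 0.1479]
tcp_rot: [0.0, 0.996, 0.084, 0.0]
ft_force: [0.5, 1.2, -0.8]
opening: 0.0599
```

```bash
cat > look.py <<'E'
import sys,cv2
from workcell import r
b=r.grab_frame('side')['color'][150:330,210:450]
a=r.grab_frame('top')['color'][120:280,195:395]
import numpy as np
cv2.imwrite(sys.argv[1],np.hstack([cv2.resize(b,(400,300)),cv2.resize(a,(375,300))]) if len(sys.argv)<3 else cv2.resize(b,(800,600)))
s=r.state();print(s['time_s'],s['tool_pos'],s['ft_force'],s['opening'])
E
python3 look.py pics/l1.png big
```

```text
2.7 [ 0.53384727 -0.02552035  0.14769432] [-0.14655426  0.67480224  1.39573984] 0.05988639003213205
```

View pics/l1.png

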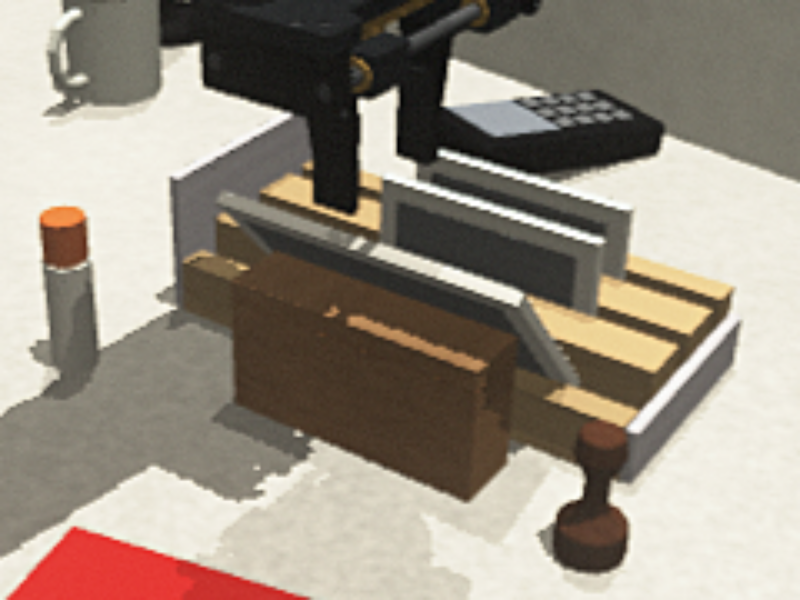

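The front fingertip is at crop (335,208), above the plaque's edge at (340,240) and inside its y-span. I back off 6 mm, go down to z≈0.102, then push slowly.

>>> {"api": "play_rows", "payload": {
  "motion": [
    {"claw": -0.38, "tx": -6, "ty": 0, "tz": 0, "wx": 0, "wy": 0, "wz": 0},
    {"claw": -0.38, "tx": -6, "ty": 0, "tz": 15, "wx": 0, "wy": 0, "wz": 0},
    {"claw": -0.38, "tx": -6, "ty": 0, "tz": 30, "wx": 0, "wy": 0, "wz": 0},
    {"claw": -0.38, "tx": -6, "ty": 0, "tz": 46, "wx": 0, "wy": 0, "wz": 0},
    {"claw": -0.38, "tx": -6, "ty": 0, "tz": 46, "wx": 0, "wy": 0, "wz": 0},
    {"claw": -0.38, "tx": -1, "ty": 0, "tz": 46, "wx": 0, "wy": 0, "wz": 0},
    {"claw": -0.38, "tx": 4, "ty": 0, "tz": 46, "wx": 0, "wy": 0, "wz": 0},
    {"claw": -0.38, "tx": 9, "ty": 0, "tz": 46, "wx": 0, "wy": 0, "wz": 0},
    {"claw": -0.38, "tx": 14, "ty": 0, "tz": 46, "wx": 0, "wy": 0, "wz": 0},
    {"claw": -0.38, "tx": 19, "ty": 0, "tz": 46, "wx": 0, "wy": 0, "wz": 0}
  ]
}}

```text
time_s: 3.95
tool_pos: [0.5526, -0.0223, 0.1016]
tcp_rot: [0.0, 0.996, 0.084, -0.0]
ft_force: [-2.0, -0.6, 1.2]
opening: 0.0603
```

```bash
python3 look.py pics/l2.png big
```

```text
4.05 [ 0.55296197 -0.02215605  0.10151038] [-0.56252693  0.17059935  0.3396854 ] 0.06001725289856944
```

View pics/l2.png

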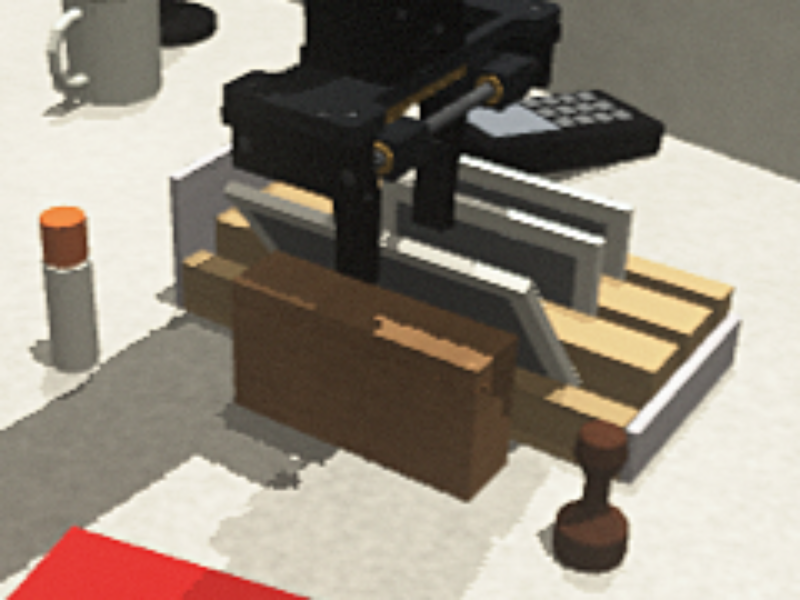

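The front finger is in front of the plate and the plate is rotating. I continue the push, now about 64 mm to go.

>>> {"api": "play_rows", "payload": {
  "motion": [
    {"claw": -0.38, "tx": 5, "ty": 0, "tz": 0, "wx": 0, "wy": 0, "wz": 0},
    {"claw": -0.38, "tx": 10, "ty": 0, "tz": 0, "wx": 0, "wy": 0, "wz": 0},
    {"claw": -0.38, "tx": 15, "ty": 0, "tz": 0, "wx": 0, "wy": 0, "wz": 0},
    {"claw": -0.38, "tx": 20, "ty": 0, "tz": 0, "wx": 0, "wy": 0, "wz": 0},
    {"claw": -0.38, "tx": 25, "ty": 0, "tz": 0, "wx": 0, "wy": 0, "wz": 0},
    {"claw": -0.38, "tx": 30, "ty": 0, "tz": 0, "wx": 0, "wy": 0, "wz": 0},
    {"claw": -0.38, "tx": 35, "ty": 0, "tz": 0, "wx": 0, "wy": 0, "wz": 0},
    {"claw": -0.38, "tx": 40, "ty": 0, "tz": 0, "wx": 0, "wy": 0, "wz": 0},
    {"claw": -0.38, "tx": 45, "ty": 0, "tz": 0, "wx": 0, "wy": 0, "wz": 0},
    {"claw": -0.38, "tx": 50, "ty": 0, "tz": 0, "wx": 0, "wy": 0, "wz": 0}
  ]
}}

```text
time_s: 5.3
tool_pos: [0.6022, -0.0139, 0.1016]
tcp_rot: [0.0, 0.996, 0.084, 0.0]
ft_force: [-0.7, 0.5, 0.5]
opening: 0.0603
```

>>> {"api": "play_rows", "payload": {
  "motion": [
    {"claw": -0.38, "tx": 3, "ty": 0, "tz": 0, "wx": 0, "wy": 0, "wz": 0},
    {"claw": -0.38, "tx": 6, "ty": 0, "tz": 0, "wx": 0, "wy": 0, "wz": 0},
    {"claw": -0.38, "tx": 9, "ty": 0, "tz": 0, "wx": 0, "wy": 0, "wz": 0},
    {"claw": -0.38, "tx": 12, "ty": 0, "tz": 0, "wx": 0, "wy": 0, "wz": 0},
    {"claw": -0.38, "tx": 14, "ty": 0, "tz": 0, "wx": 0, "wy": 0, "wz": 0},
    {"claw": -0.38, "tx": 14, "ty": 0, "tz": 0, "wx": 0, "wy": 0, "wz": 0},
    {"claw": -0.38, "tx": 14, "ty": 0, "tz": 0, "wx": 0, "wy": 0, "wz": 0},
    {"claw": -0.38, "tx": 14, "ty": 0, "tz": 0, "wx": 0, "wy": 0, "wz": 0},
    {"claw": -0.38, "tx": 14, "ty": 0, "tz": 0, "wx": 0, "wy": 0, "wz": 0},
    {"claw": -0.38, "tx": 14, "ty": 0, "tz": 0, "wx": 0, "wy": 0, "wz": 0}
  ]
}}

```text
time_s: 6.55
tool_pos: [0.6156, -0.0117, 0.1016]
tcp_rot: [0.0, 0.996, 0.084, 0.0]
ft_force: [-0.3, 0.4, 0.0]
opening: 0.0602
```

```bash
python3 look.py pics/l3.png big
```

```text
6.65 [ 0.61561063 -0.01166665  0.10153176] [ 0.91473581  0.05752651 -0.02419955] 0.05956016407887699
```

View pics/l3.png

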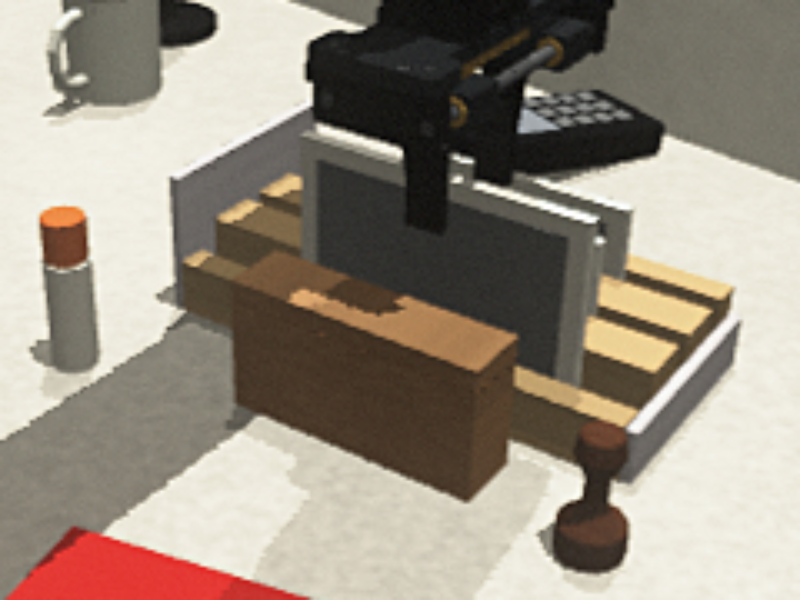

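The plaque is upright: its face spans crop x 305–600 and it is down behind the front bar. Next I centre the jaws over it and close.

>>> {"api": "play_rows", "payload": {
  "motion": [
    {"claw": -0.38, "tx": -7, "ty": 0, "tz": 0, "wx": 0, "wy": 0, "wz": 0},
    {"claw": -0.38, "tx": -14, "ty": 0, "tz": 0, "wx": 0, "wy": 0, "wz": 0},
    {"claw": -0.2, "tx": -21, "ty": 0, "tz": 0, "wx": 0, "wy": 0, "wz": 0},
    {"claw": 0, "tx": -21, "ty": 0, "tz": 0, "wx": 0, "wy": 0, "wz": 0},
    {"claw": 0.3, "tx": -21, "ty": 0, "tz": 0, "wx": 0, "wy": 0, "wz": 0},
    {"claw": 0.55, "tx": -21, "ty": 0, "tz": 0, "wx": 0, "wy": 0, "wz": 0},
    {"claw": 0.55, "tx": -21, "ty": 0, "tz": 0, "wx": 0, "wy": 0, "wz": 0},
    {"claw": 0.55, "tx": -21, "ty": 0, "tz": 0, "wx": 0, "wy": 0, "wz": 0},
    {"claw": 0.55, "tx": -21, "ty": 0, "tz": 0, "wx": 0, "wy": 0, "wz": 0},
    {"claw": 0.55, "tx": -21, "ty": 0, "tz": 0, "wx": 0, "wy": 0, "wz": 0}
  ]
}}

```text
time_s: 7.9
tool_pos: [0.595, -0.0151, 0.1016]
tcp_rot: [0.0, 0.996, 0.084, 0.0]
ft_force: [-0.1, -0.6, 0.0]
opening: 0.0199
```

```bash
python3 look.py pics/l4.png
```

```text
8.0 [ 0.59492413 -0.01514649  0.1015555 ] [-0.57581518  0.62513812 -0.65733146] 0.01960947537527681
```

View pics/l4.png

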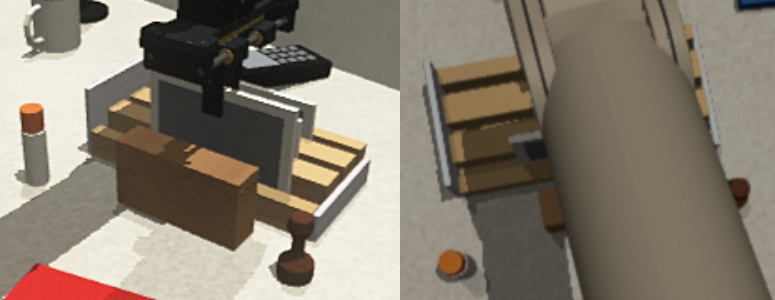

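The jaws loosely enclose the plate: opening 20 mm, plate 8 mm, no force. Close and grip, then press down gently.

>>> {"api": "play_rows", "payload": {
  "motion": [
    {"claw": 0.7, "tx": 0, "ty": 0, "tz": 0, "wx": 0, "wy": 0, "wz": 0},
    {"claw": 0.8, "tx": 0, "ty": 0, "tz": 0, "wx": 0, "wy": 0, "wz": 0},
    {"claw": 1, "tx": 0, "ty": 0, "tz": 0, "wx": 0, "wy": 0, "wz": 0},
    {"claw": 1, "tx": 0, "ty": 0, "tz": 0, "wx": 0, "wy": 0, "wz": 0},
    {"claw": 1, "tx": 0, "ty": 0, "tz": 0, "wx": 0, "wy": 0, "wz": 0},
    {"claw": 1, "tx": 0, "ty": 0, "tz": 0, "wx": 0, "wy": 0, "wz": 0},
    {"claw": 1, "tx": 0, "ty": 0, "tz": 0.5, "wx": 0, "wy": 0, "wz": 0},
    {"claw": 1, "tx": 0, "ty": 0, "tz": 1, "wx": 0, "wy": 0, "wz": 0},
    {"claw": 1, "tx": 0, "ty": 0, "tz": 1, "wx": 0, "wy": 0, "wz": 0},
    {"claw": 1, "tx": 0, "ty": 0, "tz": 1, "wx": 0, "wy": 0, "wz": 0}
  ]
}}

```text
time_s: 9.25
tool_pos: [0.5951, -0.0152, 0.1015]
tcp_rot: [0.0, 0.996, 0.084, 0.0]
ft_force: [-3.6, -0.2, 9.1]
opening: 0.0079
```

Opening 7.9 mm, so it is gripped. The floor pushes back at 9 N for 1 mm commanded, so it is seated. I ease off and slide along +y (tool −y).

>>> {"api": "play_rows", "payload": {
  "motion": [
    {"claw": 1, "tx": 0, "ty": 0, "tz": -0.8, "wx": 0, "wy": 0, "wz": 0},
    {"claw": 1, "tx": 0, "ty": -5, "tz": -0.8, "wx": 0, "wy": 0, "wz": 0},
    {"claw": 1, "tx": 0, "ty": -11, "tz": -0.8, "wx": 0, "wy": 0, "wz": 0},
    {"claw": 1, "tx": 0, "ty": -17, "tz": -0.8, "wx": 0, "wy": 0, "wz": 0},
    {"claw": 1, "tx": 0, "ty": -23, "tz": -0.8, "wx": 0, "wy": 0, "wz": 0},
    {"claw": 1, "tx": 0, "ty": -29, "tz": -0.8, "wx": 0, "wy": 0, "wz": 0},
    {"claw": 1, "tx": 0, "ty": -35, "tz": -0.8, "wx": 0, "wy": 0, "wz": 0},
    {"claw": 1, "tx": 0, "ty": -41, "tz": -0.8, "wx": 0, "wy": 0, "wz": 0},
    {"claw": 1, "tx": 0, "ty": -47, "tz": -0.8, "wx": 0, "wy": 0, "wz": 0},
    {"claw": 1, "tx": 0, "ty": -52, "tz": -0.8, "wx": 0, "wy": 0, "wz": 0}
  ]
}}

```text
time_s: 10.5
tool_pos: [0.5863, 0.0349, 0.1016]
tcp_rot: [0.001, 0.997, 0.083, 0.0]
ft_force: [-1.8, -6.4, 5.6]
opening: 0.0079
```

```bash
python3 look.py pics/l5.png big
```

```text
10.6 [0.586207   0.03581528 0.10152497] [-2.3290661  -2.65484207  5.73232265] 0.007569997041952619
```

View pics/l5.png

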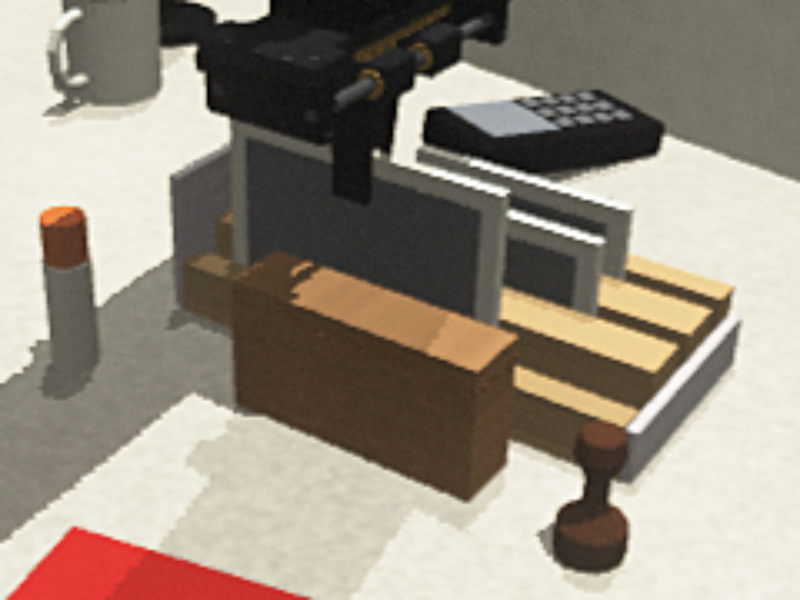

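The plaque has slid; its left end is at crop x 232, about 18 mm short of the stop. I continue slowly and watch the y force.

>>> {"api": "play_rows", "payload": {
  "motion": [
    {"claw": 1, "tx": 0, "ty": -1.5, "tz": 0, "wx": 0, "wy": 0, "wz": 0},
    {"claw": 1, "tx": 0, "ty": -3, "tz": 0, "wx": 0, "wy": 0, "wz": 0},
    {"claw": 1, "tx": 0, "ty": -4.5, "tz": 0, "wx": 0, "wy": 0, "wz": 0},
    {"claw": 1, "tx": 0, "ty": -6, "tz": 0, "wx": 0, "wy": 0, "wz": 0},
    {"claw": 1, "tx": 0, "ty": -7.5, "tz": 0, "wx": 0, "wy": 0, "wz": 0},
    {"claw": 1, "tx": 0, "ty": -9, "tz": 0, "wx": 0, "wy": 0, "wz": 0},
    {"claw": 1, "tx": 0, "ty": -10.5, "tz": 0, "wx": 0, "wy": 0, "wz": 0},
    {"claw": 1, "tx": 0, "ty": -12, "tz": 0, "wx": 0, "wy": 0, "wz": 0},
    {"claw": 1, "tx": 0, "ty": -13, "tz": 0, "wx": 0, "wy": 0, "wz": 0},
    {"claw": 1, "tx": 0, "ty": -13, "tz": 0, "wx": 0, "wy": 0, "wz": 0}
  ]
}}

```text
time_s: 11.85
tool_pos: [0.5842, 0.0475, 0.1016]
tcp_rot: [0.001, 0.997, 0.083, 0.0]
ft_force: [-1.9, -5.1, 6.5]
opening: 0.0076
```

>>> {"api": "play_rows", "payload": {
  "motion": [
    {"claw": 1, "tx": 0, "ty": -0.5, "tz": 0, "wx": 0, "wy": 0, "wz": 0},
    {"claw": 1, "tx": 0, "ty": -1, "tz": 0, "wx": 0, "wy": 0, "wz": 0},
    {"claw": 1, "tx": 0, "ty": -1.5, "tz": 0, "wx": 0, "wy": 0, "wz": 0},
    {"claw": 1, "tx": 0, "ty": -2, "tz": 0, "wx": 0, "wy": 0, "wz": 0},
    {"claw": 1, "tx": 0, "ty": -2.5, "tz": 0, "wx": 0, "wy": 0, "wz": 0},
    {"claw": 1, "tx": 0, "ty": -3, "tz": 0, "wx": 0, "wy": 0, "wz": 0},
    {"claw": 1, "tx": 0, "ty": -3, "tz": 0, "wx": 0, "wy": 0, "wz": 0},
    {"claw": 1, "tx": 0, "ty": -3, "tz": 0, "wx": 0, "wy": 0, "wz": 0},
    {"claw": 1, "tx": 0, "ty": -3, "tz": 0, "wx": 0, "wy": 0, "wz": 0},
    {"claw": 1, "tx": 0, "ty": -3, "tz": 0, "wx": 0, "wy": 0, "wz": 0}
  ]
}}

```text
time_s: 13.1
tool_pos: [0.5837, 0.0503, 0.1016]
tcp_rot: [0.001, 0.997, 0.083, -0.0]
ft_force: [-1.7, -6.7, 7.1]
opening: 0.0078
```

No contact yet (drag is steady at about 6 N), so 3 mm more.

>>> {"api": "play_rows", "payload": {
  "motion": [
    {"claw": 1, "tx": 0, "ty": -0.5, "tz": 0, "wx": 0, "wy": 0, "wz": 0},
    {"claw": 1, "tx": 0, "ty": -1, "tz": 0, "wx": 0, "wy": 0, "wz": 0},
    {"claw": 1, "tx": 0, "ty": -1.5, "tz": 0, "wx": 0, "wy": 0, "wz": 0},
    {"claw": 1, "tx": 0, "ty": -2, "tz": 0, "wx": 0, "wy": 0, "wz": 0},
    {"claw": 1, "tx": 0, "ty": -2.5, "tz": 0, "wx": 0, "wy": 0, "wz": 0},
    {"claw": 1, "tx": 0, "ty": -3, "tz": 0, "wx": 0, "wy": 0, "wz": 0},
    {"claw": 1, "tx": 0, "ty": -3, "tz": 0, "wx": 0, "wy": 0, "wz": 0},
    {"claw": 1, "tx": 0, "ty": -3, "tz": 0, "wx": 0, "wy": 0, "wz": 0},
    {"claw": 1, "tx": 0, "ty": -3, "tz": 0, "wx": 0, "wy": 0, "wz": 0},
    {"claw": 1, "tx": 0, "ty": -3, "tz": 0, "wx": 0, "wy": 0, "wz": 0}
  ]
}}

```text
time_s: 14.35
tool_pos: [0.5832, 0.0533, 0.1016]
tcp_rot: [0.001, 0.997, 0.083, -0.0]
ft_force: [-2.6, -7.6, 6.7]
opening: 0.0077
```

>>> {"api": "play_rows", "payload": {
  "motion": [
    {"claw": 1, "tx": 0, "ty": -0.5, "tz": 0, "wx": 0, "wy": 0, "wz": 0},
    {"claw": 1, "tx": 0, "ty": -1, "tz": 0, "wx": 0, "wy": 0, "wz": 0},
    {"claw": 1, "tx": 0, "ty": -1.5, "tz": 0, "wx": 0, "wy": 0, "wz": 0},
    {"claw": 1, "tx": 0, "ty": -2, "tz": 0, "wx": 0, "wy": 0, "wz": 0},
    {"claw": 1, "tx": 0, "ty": -2.5, "tz": 0, "wx": 0, "wy": 0, "wz": 0},
    {"claw": 1, "tx": 0, "ty": -3, "tz": 0, "wx": 0, "wy": 0, "wz": 0},
    {"claw": 1, "tx": 0, "ty": -3, "tz": 0, "wx": 0, "wy": 0, "wz": 0},
    {"claw": 1, "tx": 0, "ty": -3, "tz": 0, "wx": 0, "wy": 0, "wz": 0},
    {"claw": 1, "tx": 0, "ty": -3, "tz": 0, "wx": 0, "wy": 0, "wz": 0},
    {"claw": 1, "tx": 0, "ty": -3, "tz": 0, "wx": 0, "wy": 0, "wz": 0}
  ]
}}

```text
time_s: 15.6
tool_pos: [0.583, 0.0544, 0.1016]
tcp_rot: [0.002, 0.997, 0.082, 0.0]
ft_force: [-0.9, -10.8, 6.8]
opening: 0.0078
```

```bash
python3 look.py pics/l6.png big
```

```text
15.7 [0.58302105 0.05445082 0.10159827] [ -0.1340823  -12.51711597   7.55562553] 0.008088615826632867
```

View pics/l6.png

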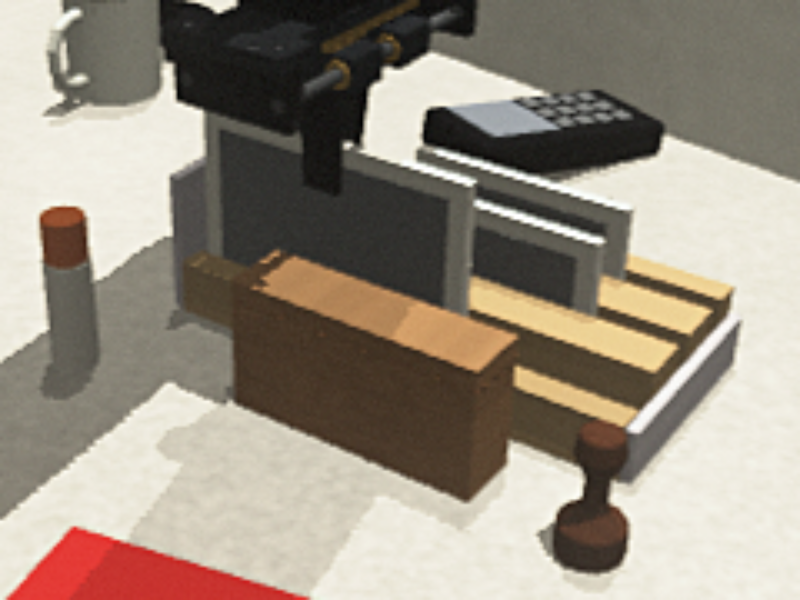

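The tool advanced only 1.1 of the 3 mm commanded and the force rose to about 12 N, so the plaque is at the stop. One more small press to confirm, then ease off and open slightly.

>>> {"api": "play_rows", "payload": {
  "motion": [
    {"claw": 1, "tx": 0, "ty": -0.5, "tz": 0, "wx": 0, "wy": 0, "wz": 0},
    {"claw": 1, "tx": 0, "ty": -1, "tz": 0, "wx": 0, "wy": 0, "wz": 0},
    {"claw": 1, "tx": 0, "ty": -1.5, "tz": 0, "wx": 0, "wy": 0, "wz": 0},
    {"claw": 1, "tx": 0, "ty": -2, "tz": 0, "wx": 0, "wy": 0, "wz": 0},
    {"claw": 1, "tx": 0, "ty": -2, "tz": 0, "wx": 0, "wy": 0, "wz": 0},
    {"claw": 1, "tx": 0, "ty": -2, "tz": 0, "wx": 0, "wy": 0, "wz": 0},
    {"claw": 1, "tx": 0, "ty": -2, "tz": 0, "wx": 0, "wy": 0, "wz": 0},
    {"claw": 1, "tx": 0, "ty": -2, "tz": 0, "wx": 0, "wy": 0, "wz": 0},
    {"claw": 1, "tx": 0, "ty": -2, "tz": 0, "wx": 0, "wy": 0, "wz": 0},
    {"claw": 1, "tx": 0, "ty": -2, "tz": 0, "wx": 0, "wy": 0, "wz": 0}
  ]
}}

```text
time_s: 16.95
tool_pos: [0.583, 0.0545, 0.1017]
tcp_rot: [0.003, 0.997, 0.082, 0.0]
ft_force: [-1.1, -16.6, 7.3]
opening: 0.0077
```

It is firmly stopped: no further motion, and the force rose to 16.6 N. Release and lift straight up.

>>> {"api": "play_rows", "payload": {
  "motion": [
    {"claw": 0.6, "tx": 0, "ty": 0, "tz": 0, "wx": 0, "wy": 0, "wz": 0},
    {"claw": 0.4, "tx": 0, "ty": 0, "tz": 0, "wx": 0, "wy": 0, "wz": 0},
    {"claw": 0.3, "tx": 0, "ty": 0, "tz": 0, "wx": 0, "wy": 0, "wz": 0},
    {"claw": 0.2, "tx": 0, "ty": 0, "tz": 0, "wx": 0, "wy": 0, "wz": 0},
    {"claw": 0.2, "tx": 0, "ty": 0, "tz": 0, "wx": 0, "wy": 0, "wz": 0},
    {"claw": 0.2, "tx": 0, "ty": 0, "tz": -5, "wx": 0, "wy": 0, "wz": 0},
    {"claw": 0.2, "tx": 0, "ty": 0, "tz": -15, "wx": 0, "wy": 0, "wz": 0},
    {"claw": 0.2, "tx": 0, "ty": 0, "tz": -30, "wx": 0, "wy": 0, "wz": 0},
    {"claw": 0.2, "tx": 0, "ty": 0, "tz": -55, "wx": 0, "wy": 0, "wz": 0},
    {"claw": 0.2, "tx": 0, "ty": 0, "tz": -80, "wx": 0, "wy": 0, "wz": 0}
  ]
}}

```text
time_s: 18.2
tool_pos: [0.5823, 0.0599, 0.1833]
tcp_rot: [0.0, 0.996, 0.084, 0.0]
ft_force: [0.9, 0.1, -0.6]
opening: 0.0349
```

>>> {"api": "play_rows", "payload": {
  "motion": [
    {"claw": 0.2, "tx": 0, "ty": 0, "tz": -50, "wx": 0, "wy": 0, "wz": 0},
    {"claw": 0.2, "tx": 0, "ty": 40, "tz": -90, "wx": 0, "wy": 0, "wz": 0},
    {"claw": 0.2, "tx": -20, "ty": 90, "tz": -100, "wx": 0, "wy": 0, "wz": 0},
    {"claw": 0.2, "tx": -40, "ty": 140, "tz": -100, "wx": 0, "wy": 0, "wz": 0},
    {"claw": 0.2, "tx": -60, "ty": 190, "tz": -100, "wx": 0, "wy": 0, "wz": 0},
    {"claw": 0.2, "tx": -80, "ty": 240, "tz": -100, "wx": 0, "wy": 0, "wz": 0},
    {"claw": 0.2, "tx": -100, "ty": 290, "tz": -100, "wx": 0, "wy": 0, "wz": 0},
    {"claw": 0.2, "tx": -120, "ty": 340, "tz": -100, "wx": 0, "wy": 0, "wz": 0},
    {"claw": 0.2, "tx": -140, "ty": 380, "tz": -100, "wx": 0, "wy": 0, "wz": 0},
    {"claw": 0.2, "tx": -140, "ty": 380, "tz": -100, "wx": 0, "wy": 0, "wz": 0}
  ]
}}

```text
time_s: 19.45
tool_pos: [0.5056, -0.3424, 0.282]
tcp_rot: [0.001, 0.997, 0.081, -0.0]
ft_force: [-0.1, 0.3, 0.0]
opening: 0.0346
```

```bash
sed -i 's/cv2.resize(b,(400,300))/cv2.resize(b,(400,300),interpolation=2)/' look.py; python3 look.py pics/l7.png; python3 look.py pics/l8.png big
```

```text
19.55 [ 0.50791898 -0.33787421  0.28216496] [ 0.74510012  0.24177931 -0.10316373] 0.03480111196635301
19.65 [ 0.50853604 -0.33665938  0.28210773] [-0.27238747 -0.38675703 -0.24947728] 0.03493668277219981
```

View pics/l7.png

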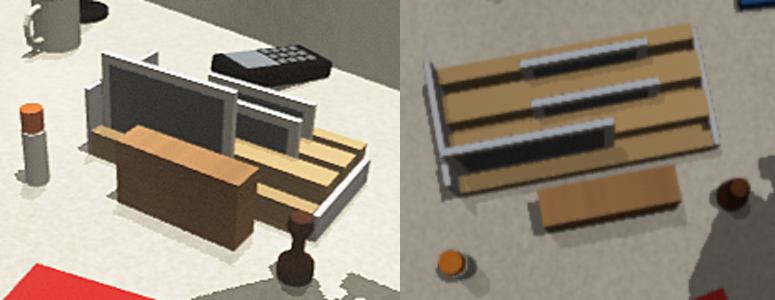

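View pics/l8.png

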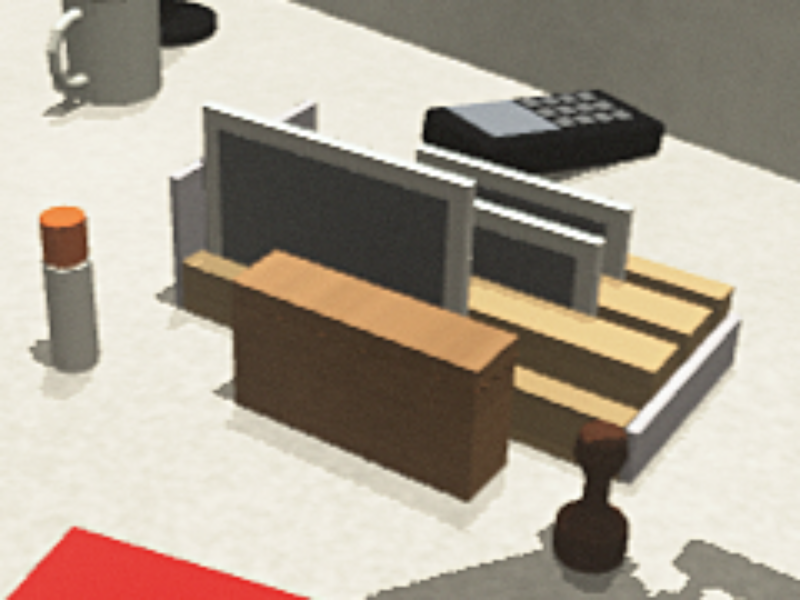

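Plaque upright in the front slot with its left end against the stop (top half (443,150)); glue, stamp and small plaques unmoved. I check its top height and y by triangulation.

Run:
```python
from h import *
a=np.radians(9.7);c=np.array([.6326,.007]);M=np.array([[np.cos(a),np.sin(a)],[-np.sin(a),np.cos(a)]])
for n,t,s in[('L',(44,149),(206,107)),('R',(213,121),(475,183))]:
    X,e=tri(np.array(t)/1.875+[195,120],np.array(s)/3.3333+[210,150]);print(n,X,e,'rack',M@(X[:2]-c))
```

```text
L [0.5691 0.1418 0.1226] 1.7918673871248976 rack [-0.0399  0.1436]
R [ 0.598  -0.0332  0.1252] 0.40556976840078135 rack [-0.0409 -0.0338]
```

Middle at rack y ≈ 55 mm, as expected. Top at 123–125 mm; this view reads about 3–5 mm low on the 90 mm stop too, which fits a seated 128. Handing in.

```bash
python3 -c "
from workcell import r
print(r.job_done())"
```

```text
the job is handed in; nothing more can be done
None
```

The plaque now stands upright, seated in the front slot and up against the tall end plate at the +y end. I handed the job in at about 20 s of the 45 s allowed.

I tipped it up with the front finger, gripped its top edge, pressed it down onto the slot floor and slid it about 72 mm along. Then I released it and moved the arm clear.

**Last checks**
- **Seated:** when I pressed 1 mm further down, the tool did not move and the floor pushed back with 9 N. Triangulation puts the top edge at 123–125 mm, against an expected 128 mm. It read the 90 mm stop about 3–5 mm low as well, so I took this as seated.
- **Against the stop:** the last 2 mm of commanded push gave no movement and the force rose to 16.6 N. The plaque's middle measures about 55 mm along the rack, which is where it should be when touching.
- **Nothing else moved:** the small plaques, glue stick and stamp look unmoved in the final pictures. I judged this by eye only.
- **Weak points:** the left top corner triangulated less cleanly than the right (1.8 px error against 0.4). I viewed 12 pictures, the most allowed and more than the planned 8. No check contradicted the result.

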